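Open the blue training valve a true quarter turn

TASK

Open the valve with the blue handwheel by a quarter turn of its stem: turn the wheel anticlockwise by its black handle. The wheel is loose on the stem, so first take up that slack, and count the quarter turn (90 degrees) only from where the black pointer on the stem begins to move. Leave the valve with the red wheel alone, and let go at the end.

Things in the scene. Friction and masses are not known exactly. Their poses are not given: they have to be found in the camera images.
- blue_handle (a point): Middle (half-way up, 154 mm above the table) of the blue wheel's upright black crank handle: a round post 22 mm across, 56 mm tall, spinning freely on its own vertical axis, 45 mm from the wheel's axis. The wheel is a level blue ring 122 mm across; its rim tops out 32 mm, its hub 24 mm below this point. Grip it from above and carry it round level; the gripper need not turn with it.
- blue_hub (a point): Point on the fixed vertical axis of the blue wheel and stem, level with the middle of the handle. Anticlockwise from above opens. Slack of 15 to 60 degrees (unknown, varies) turns almost freely; then wheel, stem and pointer turn one to one, needing about 5 N at the handle. All stay where left. Stem starts 3 to 35 degrees off its shut stop, opens to 172. Its plywood board (200 x 250 mm) is fixed.
- blue_pointer (a point): Point near the outer end of the black pointer bar (8 mm wide) fixed to the blue valve's stem, 85 mm from the axis, 93 mm above the table. It sticks out from under the blue wheel over a white round dial 194 mm across with dark ticks every 45 degrees. Its direction from the axis shows how far the stem itself has turned.
- red_handle (a point): Middle of the black crank handle of the other valve, the same in build and size but with a red wheel. It is to be left alone.

How it is judged:
By the outcome, as a careful person would: the job done as asked, in the order asked, and still so for the second after the job is handed in, with the robot touching nothing.
It also fails if it takes over 38 s, if anything falls off the work surface, if the arm or the gripper's body presses on something with over 40 N, if the wrist force passes 120 N, or if a joint passes its speed limit or range.

ROBOT

A 6-joint arm with a two-finger parallel gripper is mounted at the origin on the work surface. World frame = base frame: x ahead of the robot, y to its left, z up, the work surface at z = 0. Lengths are in m, angles in rad, forces in N, time in s.
With the tool pointing down it reaches from about 0.225 to 0.875 m from the base axis. Payload 3.4 kg.
Tool frame: the origin (TCP) lies at the very end of the fingers, on their centre line; the grasp point (between the pads) lies 19 mm behind it (grip_depth is the distance from the TCP to the grasp point, in m); x points along the fingers, z is the direction in which the jaws open and shut, and the axes are right-handed (so a half turn about x gives the same grasp; the last joint's range is limited). The gripper opens to 85 mm and grips with 20 to 120 N. Pads are 22 mm wide; open, the fingers measure 114 mm over their backs; the gripper's body (76 mm by 85 mm) begins 54 mm behind the grasp point. The pads swing forward as they close: fully open they stand 13 mm farther back than shut.
Start: joints at [1.176, 0.276, 1.505, -0, 1.361, -0.121], TCP at [0.155, 0.554, 0.231] pointing down, gripper open.
Joint ranges: [-2.89, 2.89], [-0.75, 2.08], [0.22, 2.7], [-1.18, 4.32], [0.11, 2.71], [-2.7, 2.7]. Speed limits (rad/s): [2.57, 2.57, 3.14, 3.14, 3.14, 3.14].

INTERFACE

Orientations are given as a unit quaternion [w, x, y, z].
In Python, from rig import get_state, get_image, sign_off, grip_depth gives the robot as it stands. The module is installed in compiled form; this text tells all that it offers.
- The arm moves only by the tool arm_command, never from a script. Its argument "series" is a list of rows, each an object with "dp": the shift along the tool's x, y, z scaled (see below), a list of three; "angular": the turn, a rotation vector about the tool's x, y, z scaled (see below), a list of three; "gripper": the finger opening in mm, from 0 to 85.4. A call has exactly 8 rows; each row shifts and turns the pose as measured when the row begins, along the tool's axes as they then stand; what a row does not reach is not made up. The controller multiplies each number of a shift by 0.12 m and each number of a turn by 90 degrees. A row lasts 1/8 s, in which the tool goes at most 62.5 mm and 10.7 degrees, less where a joint would pass 70% of its speed; a pose out of reach is approached as far as the arm can. A call with a number of a shift or a turn outside -1 to 1 is refused whole. A call with a gripper value outside its range is refused whole. The fingers move at their own pace and stop on an object; "grip_force" is the grip in N (left out, the last holds). Time passes only in rows, so rows that do not move let the fingers close, or fill a call up. It gives the time, the measured TCP pose, the force and the opening at its end, in the units of the state.
- get_state(): the state, without advancing time (a new reading comes with each control period).
- get_image(name): name is "side" or "top"; returns a dict with "image" (384x512x3 uint8, blue, green, red), "depth" (384x512 float32, m along the optical axis (not along the pixel's ray), 0 where there is no reading), "mtx" (3x3 intrinsics, pixels), "view" (4x4, takes a point from world to camera coordinates). Camera axes: x right, y up, looking along -z (the intrinsics and any distortion apply to the point x, -y, -z); pixel columns grow to the right and rows downward; lengths in m; the calibration is good to about 2 mm. A picture is of the moment at which its call begins.
- sign_off(): hands the job in, once; it reports no verdict.
The state is a dict: "clock": time; "qpos": joint angles; "qd": joint speeds; "effort": joint torques, N m; "position": TCP position; "ee_rot": TCP orientation; "contact_force": force on the tool from outside, world axes, zero at the start; "moment": the same for the moment, N m; "width": finger opening in m.
Only numpy, scipy, OpenCV 4.12 (cv2) and the standard library are available. Lean on these libraries where they do the work, as an engineer would, in place of code of your own. Each camera call takes 0.05 s, during which the arm holds its last target. There are 200 camera calls.

## Working session

There is one attempt and no reset: what is moved stays moved. The work goes in short steps, Python scripts to look and compute and a tool call to move; the robot and the scene stay as the last step left them, time stands still between calls to the robot, and variables do not carry over. Pictures are saved under pics/ and viewed, about 8 in all and at most 12, crops included, and the job is handed in when it is done.

Besides the shell and the picture viewer there is one more tool, called after "Call:" in YAML: its name, and indented under it one key for each argument. arm_command: Moves the arm, as the interface text tells. Its arguments: {"type":"object","properties":{"series":{"type":"array","items":{"type":"object","properties":{"dp":{"type":"array","items":{"type":"number"}},"angular":{"type":"array","items":{"type":"number"}},"gripper":{"type":"number"}}}},"grip_force":{"type":"number"}},"required":["series"]}

```bash
mkdir -p pics
cat > h.py <<'E'
import numpy as np, cv2
from rig import get_state, get_image, sign_off, grip_depth
def world(d,u,v):
    K,V=d["mtx"],np.array(d["view"]); z=d["depth"][int(round(v)),int(round(u))]
    p=np.linalg.inv(K)@[u,v,1]*z
    return (np.linalg.inv(V)@[p[0],-p[1],-p[2],1])[:3]
def onplane(d,u,v,h):
    K,V=d["mtx"],np.array(d["view"]); I=np.linalg.inv(V)
    p=np.linalg.inv(K)@[u,v,1]; r=I[:3,:3]@[p[0],-p[1],-p[2]]; c=I[:3,3]
    return c+r*(h-c[2])/r[2]
def proj(d,P):
    q=(np.array(d["view"])@np.append(P,1))[:3]; q=d["mtx"]@[q[0],-q[1],-q[2]]; return q[:2]/q[2]
E
python3 - <<'E'
from h import *
s=get_state(); print({k:np.round(v,3) for k,v in s.items()}, grip_depth)
for n in("top","side"):
    d=get_image(n); cv2.imwrite(f"pics/{n}0.png",d["image"]); np.savez(f"{n}0.npz",**d); print(n,d["mtx"],np.round(np.linalg.inv(d["view"]),3))
a=np.hstack([cv2.imread("pics/top0.png"),cv2.imread("pics/side0.png")]);
E
```

```text
{'clock': np.float64(0.0), 'qpos': array([ 1.176,  0.277,  1.506, -0.   ,  1.361, -0.121]), 'qd': array([-0.   , -0.001,  0.001,  0.001,  0.002, -0.001]), 'effort': array([ 0.0000e+00, -4.1677e+01, -2.4580e+01, -0.0000e+00,  1.1000e-02,
        0.0000e+00]), 'position': array([0.155, 0.553, 0.23 ]), 'ee_rot': array([ 0.563, -0.427,  0.564,  0.427]), 'contact_force': array([ 0.823,  0.579, -0.33 ]), 'moment': array([0.039, 0.057, 0.008]), 'width': np.float64(0.085)} 0.0187
top [[469.74258757   0.         257.40860824]
 [  0.         469.74258757 191.15634264]
 [  0.           0.           1.        ]] [[ 0.008  0.992 -0.125  0.422]
 [-1.     0.006 -0.009 -0.023]
 [-0.009  0.125  0.992  1.057]
 [ 0.     0.     0.     1.   ]]
side [[429.84046427   0.         254.20071424]
 [  0.         429.84046427 194.553933  ]
 [  0.           0.           1.        ]] [[ 0.737  0.47  -0.485  0.083]
 [-0.675  0.503 -0.539 -0.54 ]
 [-0.009  0.725  0.688  0.848]
 [ 0.     0.     0.     1.   ]]
```

View pics/top0.png

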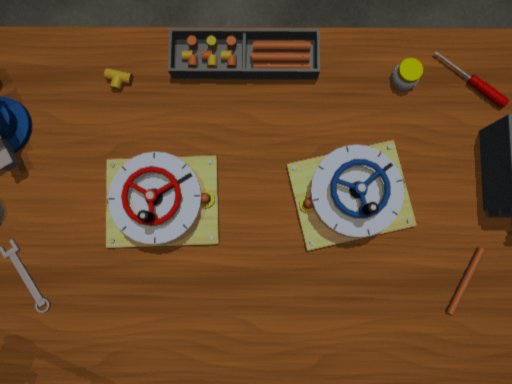

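View pics/side0.png

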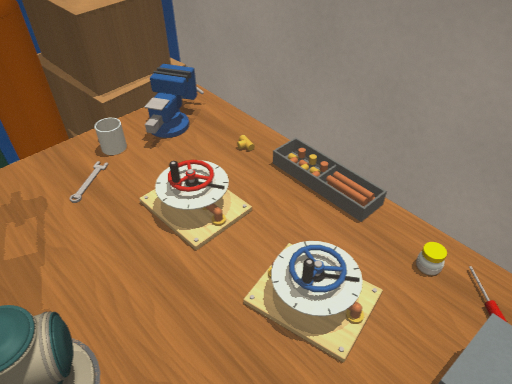

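The top view shows the blue wheel hub at about (361,188), its handle at (371,208) and the pointer tip near (390,166). In the side view the hub is at about (318,268) and the handle at (308,270). I'll enlarge both.

Run:
```python
from h import *
t=cv2.imread("pics/top0.png")[136:246,296:416]; s=cv2.imread("pics/side0.png")[230:330,260:370]
t=cv2.resize(t,(600,550),interpolation=cv2.INTER_CUBIC); s=cv2.resize(s,(660,600),interpolation=cv2.INTER_CUBIC)
cv2.imwrite("pics/tc.png",t); cv2.imwrite("pics/sc.png",s)
```

```text
(no output)
```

View pics/tc.png

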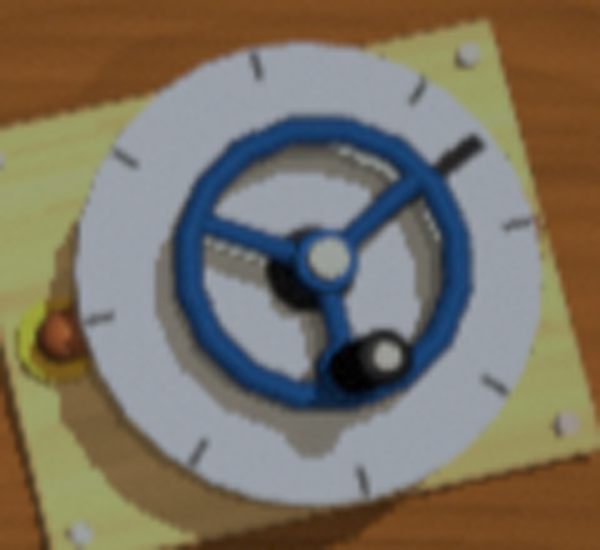

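View pics/sc.png

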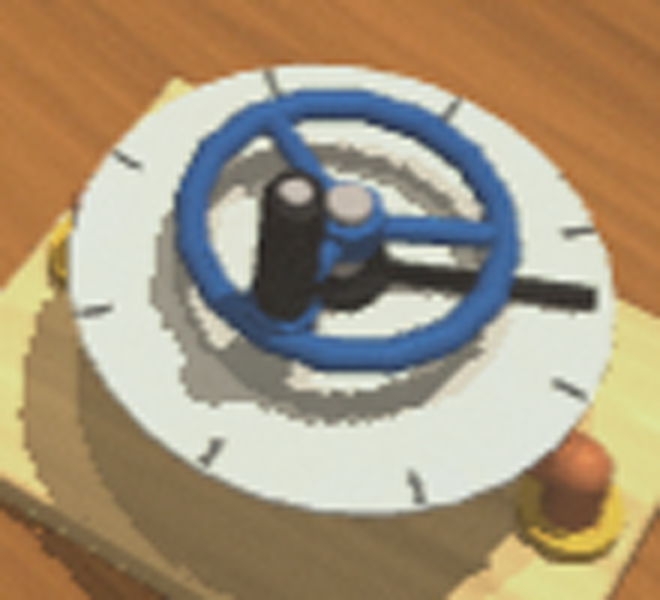

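The top crop shows the handle's top at pixel (372.8,206.8), the hub cap at (361,187.2) and the pointer tip at (391.2,164.2). The side crop gives (308.8,261.3), (318.1,263.4) and (358.6,279.1) for the same points. I'll triangulate them.

Run:
```python
from h import *
T=dict(np.load("top0.npz"));S=dict(np.load("side0.npz"))
def P(d): return d["mtx"]@np.diag([1,-1,-1])@np.array(d["view"])[:3]
R={}
for n,a,b in [("handletop",(372.8,206.8),(308.8,261.3)),("hub",(361,187.2),(318.1,263.4)),("ptr",(391.2,164.2),(358.6,279.1))]:
    x=cv2.triangulatePoints(P(T),P(S),np.array(a,float),np.array(b,float)); x=(x[:3]/x[3]).ravel(); R[n]=x
    print(n,x.round(4),"depth",world(T,*a).round(4),world(S,*b).round(4), (proj(T,x)-a).round(1))
for n in("handletop","ptr"):
    v=(R[n]-R["hub"])[:2]; print(n,np.hypot(*v),np.degrees(np.arctan2(v[1],v[0])))
# tool axes
from scipy.spatial.transform import Rotation as Ro
q=get_state()["ee_rot"]; print(Ro.from_quat(np.roll(q,-1)).as_matrix().round(3))
```

```text
handletop [ 0.5035 -0.2298  0.183 ] depth [ 0.5038 -0.2299  0.1832] [ 0.5029 -0.2297  0.1832] [-0.1  0.2]
hub [ 0.548  -0.2205  0.1277] depth [ 0.5479 -0.2203  0.1286] [ 0.5476 -0.2208  0.1284] [ 0. -0.]
ptr [ 0.601  -0.291   0.0945] depth [ 0.6013 -0.2914  0.0934] [ 0.6023 -0.2903  0.0925] [-0.  0.]
handletop 0.045479685250634644 -168.30495002203642
ptr 0.08817389853327662 -53.06823415627467
[[-0.001 -0.963  0.27 ]
 [-0.002  0.27   0.963]
 [-1.     0.    -0.002]]
```

The points agree with the text: handle top at 0.183 m, radius 45.5 mm, and pointer at about 88 mm and 93 mm height. Hub is at (0.548,-0.220), handle at -168°, pointer at -53°. I'll move over at constant height.

Call:
arm_command:
  series:
    - {"dp":[0,-0.28,-0.34],"angular":[0,0,0],"gripper":85}
    - {"dp":[0,-0.28,-0.34],"angular":[0,0,0],"gripper":85}
    - {"dp":[0,-0.28,-0.34],"angular":[0,0,0],"gripper":85}
    - {"dp":[0,-0.28,-0.34],"angular":[0,0,0],"gripper":85}
    - {"dp":[0,-0.28,-0.34],"angular":[0,0,0],"gripper":85}
    - {"dp":[0,-0.28,-0.34],"angular":[0,0,0],"gripper":85}
    - {"dp":[0,-0.28,-0.34],"angular":[0,0,0],"gripper":85}
    - {"dp":[0,-0.28,-0.34],"angular":[0,0,0],"gripper":85}
  grip_force: 40

```text
clock: 1.1
position: [0.3294, 0.1578, 0.2282]
ee_rot: [0.561, -0.431, 0.563, 0.429]
contact_force: [1.7, 0.8, -0.0]
width: 0.0851
```

```bash
cat >> h.py <<'E'
from scipy.spatial.transform import Rotation as Ro
HUB=np.array([.548,-.2203]); 
def stat(goal=None):
    s=get_state(); M=Ro.from_quat(np.roll(s["ee_rot"],-1)).as_matrix(); p=s["position"]
    v=p[:2]-HUB
    print("t",round(s["clock"],2),"p",p.round(4),"F",s["contact_force"].round(1),"w",round(s["width"],4),"q",s["qpos"].round(2),"ang",np.degrees(np.arctan2(v[1],v[0])).round(1),"r",np.hypot(*v).round(4)); print(M.round(3))
    if goal is not None: print("tool units",(M.T@(np.array(goal)-p)/.12).round(3))
    return s,M
E
python3 -c "
from h import *
stat([.5035,-.2298,.231])"
```

```text
t 1.1 p [0.3294 0.1578 0.2282] F [ 1.7  0.8 -0. ] w 0.0851 q [ 0.26 -0.05  1.89 -0.    1.3  -1.05] ang 120.0 r 0.4367
[[-0.    -0.965  0.261]
 [-0.004  0.261  0.965]
 [-1.    -0.001 -0.004]]
tool units [-0.011 -2.245 -2.738]
```

Call:
arm_command:
  series:
    - {"dp":[0,-0.29,-0.35],"angular":[0,0,0],"gripper":85}
    - {"dp":[0,-0.29,-0.35],"angular":[0,0,0],"gripper":85}
    - {"dp":[0,-0.29,-0.35],"angular":[0,0,0],"gripper":85}
    - {"dp":[0,-0.29,-0.35],"angular":[0,0,0],"gripper":85}
    - {"dp":[0,-0.29,-0.35],"angular":[0,0,0],"gripper":85}
    - {"dp":[0,-0.29,-0.35],"angular":[0,0,0],"gripper":85}
    - {"dp":[0,-0.29,-0.35],"angular":[0,0,0],"gripper":85}
    - {"dp":[0,-0.21,-0.29],"angular":[0,0,0],"gripper":85}

```text
clock: 2.1
position: [0.5048, -0.2442, 0.2276]
ee_rot: [0.562, -0.429, 0.563, 0.428]
contact_force: [0.1, 0.1, 0.2]
width: 0.085
```

```bash
python3 -c "
from h import *
stat([.5035,-.2298,.142])"
```

```text
t 2.1 p [ 0.5048 -0.2442  0.2276] F [0.1 0.1 0.2] w 0.085 q [-0.57  0.26  1.54 -0.    1.34 -1.88] ang -151.1 r 0.0494
[[ 0.    -0.964  0.265]
 [-0.001  0.265  0.964]
 [-1.    -0.    -0.   ]]
tool units [0.713 0.042 0.113]
```

Call:
arm_command:
  series:
    - {"dp":[0,0.04,0.11],"angular":[0,0,0],"gripper":85}
    - {"dp":[0,0,0],"angular":[0,0,0],"gripper":85}
    - {"dp":[0.15,0,0],"angular":[0,0,0],"gripper":85}
    - {"dp":[0.15,0,0],"angular":[0,0,0],"gripper":85}
    - {"dp":[0.15,0,0],"angular":[0,0,0],"gripper":85}
    - {"dp":[0.12,0,0],"angular":[0,0,0],"gripper":85}
    - {"dp":[0,0,0],"angular":[0,0,0],"gripper":85}
    - {"dp":[0,0,0],"angular":[0,0,0],"gripper":85}

```text
clock: 3.1
position: [0.5021, -0.2268, 0.1571]
ee_rot: [0.561, -0.429, 0.562, 0.43]
contact_force: [-0.3, -0.4, -0.7]
width: 0.0851
```

```bash
python3 -c "
from h import *
stat([.5035,-.2298,.142])"
```

```text
t 3.1 p [ 0.5021 -0.2268  0.1571] F [-0.3 -0.4 -0.7] w 0.0851 q [-0.55  0.29  1.67 -0.    1.18 -1.85] ang -172.0 r 0.0463
[[-0.001 -0.965  0.262]
 [-0.001  0.262  0.965]
 [-1.     0.001 -0.001]]
tool units [ 0.125 -0.018 -0.021]
```

Call:
arm_command:
  series:
    - {"dp":[0.08,-0.02,-0.02],"angular":[0,0,0],"gripper":85}
    - {"dp":[0.06,0,0],"angular":[0,0,0],"gripper":85}
    - {"dp":[0,0,0],"angular":[0,0,0],"gripper":15}
    - {"dp":[0,0,0],"angular":[0,0,0],"gripper":15}
    - {"dp":[0,0,0],"angular":[0,0,0],"gripper":15}
    - {"dp":[0,0,0],"angular":[0,0,0],"gripper":15}
    - {"dp":[0,0,0],"angular":[0,0,0],"gripper":15}
    - {"dp":[0,0,0],"angular":[0,0,0],"gripper":15}

```text
clock: 4.1
position: [0.5048, -0.2307, 0.1406]
ee_rot: [0.562, -0.43, 0.562, 0.429]
contact_force: [-0.3, -0.0, -0.4]
width: 0.0214
```

```bash
python3 -c "
from h import *
stat()"
```

```text
t 4.1 p [ 0.5048 -0.2307  0.1406] F [-0.3 -0.  -0.4] w 0.0214 q [-0.55  0.31  1.69 -0.    1.14 -1.86] ang -166.5 r 0.0444
[[ 0.001 -0.965  0.262]
 [-0.002  0.262  0.965]
 [-1.    -0.002 -0.002]]
```

```bash
cat >> h.py <<'E'
def plan(end,n,r=.045):
    s,M=stat(); p=s["position"]; a0=np.arctan2(*(p[:2]-HUB)[::-1])
    prev=p[:2]
    for a in np.linspace(a0,np.radians(end),n+1)[1:]:
        g=HUB+r*np.array([np.cos(a),np.sin(a)]); d=M.T@np.append(g-prev,0)/.12; print(d.round(3)); prev=g
E
python3 -c "
from h import *
plan(-142,6)"
```

```text
t 4.1 p [ 0.5048 -0.2307  0.1406] F [-0.3 -0.  -0.4] w 0.0214 q [-0.55  0.31  1.69 -0.    1.14 -1.86] ang -166.5 r 0.0444
[[ 0.001 -0.965  0.262]
 [-0.002  0.262  0.965]
 [-1.    -0.002 -0.002]]
[ 0.    -0.009 -0.025]
[ 0.    -0.015 -0.022]
[ 0.    -0.017 -0.021]
[ 0.    -0.018 -0.02 ]
[ 0.    -0.02  -0.018]
[ 0.    -0.021 -0.017]
```

Call:
arm_command:
  series:
    - {"dp":[0,-0.009,-0.025],"angular":[0,0,0],"gripper":15}
    - {"dp":[0,-0.015,-0.022],"angular":[0,0,0],"gripper":15}
    - {"dp":[0,-0.017,-0.021],"angular":[0,0,0],"gripper":15}
    - {"dp":[0,-0.018,-0.02],"angular":[0,0,0],"gripper":15}
    - {"dp":[0,-0.02,-0.018],"angular":[0,0,0],"gripper":15}
    - {"dp":[0,-0.021,-0.017],"angular":[0,0,0],"gripper":15}
    - {"dp":[0,0,0],"angular":[0,0,0],"gripper":15}
    - {"dp":[0,0,0],"angular":[0,0,0],"gripper":15}

```text
clock: 5.1
position: [0.5133, -0.2491, 0.1405]
ee_rot: [0.562, -0.43, 0.562, 0.429]
contact_force: [-0.0, 1.2, -0.1]
width: 0.0209
```

```bash
python3 -c "
from h import *
plan(-125,6)
d=get_image('top'); cv2.imwrite('pics/t1.png',cv2.resize(d['image'][136:246,296:416],None,fx=5,fy=5,interpolation=2))"
```

```text
t 5.1 p [ 0.5133 -0.2491  0.1405] F [-0.   1.2 -0.1] w 0.0209 q [-0.57  0.33  1.66 -0.    1.15 -1.88] ang -140.3 r 0.045
[[ 0.002 -0.965  0.263]
 [-0.001  0.263  0.965]
 [-1.    -0.002 -0.001]]
[ 0.    -0.014 -0.009]
[ 0.    -0.014 -0.009]
[ 0.    -0.015 -0.008]
[ 0.    -0.015 -0.007]
[ 0.    -0.015 -0.007]
[ 0.    -0.016 -0.006]
```

View pics/t1.png

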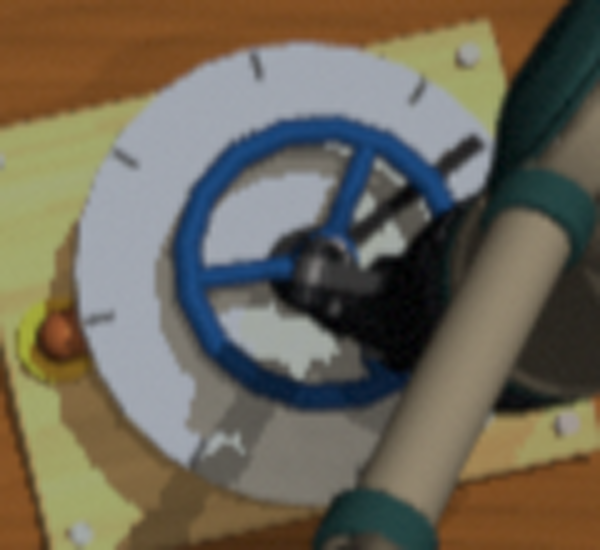

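The pointer hasn't moved (tip still near crop (475,147)), while the wheel has turned by about 27° and follows the gripper. I'll add a pointer angle reader and go on in smaller steps.

```bash
cat >> h.py <<'E'
def ptr(d,lo=-80,hi=75):
    g=cv2.cvtColor(d["image"],cv2.COLOR_BGR2GRAY).astype(np.float32); A=np.arange(lo,hi,.5); out=[]
    for a in np.radians(A):
        uv=np.array([proj(d,np.append(HUB+r*np.array([np.cos(a),np.sin(a)]),.095)) for r in np.linspace(.068,.086,8)],np.float32)
        out.append(cv2.remap(g,uv[None,:,0].copy(),uv[None,:,1].copy(),1).max())
    o=np.array(out); w=np.clip(70-o,0,None)
    # connected dark runs: (centre, width)
    runs=[];i=0
    while i<len(A):
        if w[i]>0:
            j=i
            while j<len(A) and w[j]>0:j+=1
            runs.append((float(round(np.average(A[i:j],weights=w[i:j]),2)),(j-i)*.5,float(round(o[i:j].min()))));i=j
        i+=1
    return runs
E
python3 -c "
from h import *
for n in('top','side'): print(ptr(dict(np.load(n+'0.npz'))))
for n in('top','side'): print(ptr(get_image(n)))
"
```

```text
[(-52.55, 3.5, 43.0)]
[(-54.3, 4.0, 57.0)]
[(-69.48, 7.5, 47.0), (-52.57, 3.5, 48.0)]
[(-54.35, 3.5, 59.0), (30.85, 47.0, 46.0), (62.06, 4.5, 47.0)]
```

Call:
arm_command:
  series:
    - {"dp":[0,-0.014,-0.009],"angular":[0,0,0],"gripper":15}
    - {"dp":[0,-0.014,-0.009],"angular":[0,0,0],"gripper":15}
    - {"dp":[0,-0.015,-0.008],"angular":[0,0,0],"gripper":15}
    - {"dp":[0,-0.015,-0.007],"angular":[0,0,0],"gripper":15}
    - {"dp":[0,-0.015,-0.007],"angular":[0,0,0],"gripper":15}
    - {"dp":[0,-0.016,-0.006],"angular":[0,0,0],"gripper":15}
    - {"dp":[0,0,0],"angular":[0,0,0],"gripper":15}
    - {"dp":[0,0,0],"angular":[0,0,0],"gripper":15}

```text
clock: 6.25
position: [0.5207, -0.2565, 0.1405]
ee_rot: [0.561, -0.429, 0.562, 0.43]
contact_force: [-1.2, 1.6, 0.9]
width: 0.0208
```

```bash
python3 -c "
from h import *
plan(-110,6)
for n in('top','side'): print(ptr(get_image(n)))
"
```

```text
t 6.25 p [ 0.5207 -0.2565  0.1405] F [-1.2  1.6  0.9] w 0.0208 q [-0.58  0.35  1.63 -0.    1.16 -1.88] ang -127.1 r 0.0454
[[-0.003 -0.965  0.262]
 [ 0.001  0.262  0.965]
 [-1.     0.003  0.   ]]
[-0.    -0.019 -0.004]
[-0.    -0.018 -0.006]
[-0.    -0.018 -0.005]
[-0.    -0.018 -0.004]
[-0.    -0.018 -0.003]
[-0.    -0.018 -0.002]
[(-69.17, 13.0, 38.0), (-51.48, 3.5, 42.0)]
[(-53.53, 4.5, 57.0), (22.26, 48.5, 45.0), (53.12, 5.0, 47.0)]
```

Both views show that the pointer has just begun to move, by about 1°, so the slack ended at a handle angle of about -128°. The goal is a pointer angle of about +37.4° from the top camera (+35.7° from the side) with the handle near -38°.

```bash
python3 -c "
from h import *
plan(-103,8)"
```

```text
t 6.35 p [ 0.5207 -0.2565  0.1406] F [-0.6  1.5  1.1] w 0.021 q [-0.58  0.35  1.63 -0.    1.16 -1.88] ang -127.0 r 0.0453
[[-0.003 -0.965  0.262]
 [ 0.001  0.262  0.965]
 [-1.     0.003  0.   ]]
[-0.    -0.02  -0.004]
[-0.    -0.019 -0.006]
[-0.    -0.019 -0.005]
[-0.    -0.019 -0.004]
[-0.    -0.019 -0.003]
[-0.    -0.02  -0.002]
[-0.    -0.02  -0.001]
[-0.   -0.02  0.  ]
```

Call:
arm_command:
  series:
    - {"dp":[0,-0.02,-0.005],"angular":[0,0,0],"gripper":15}
    - {"dp":[0,-0.02,-0.006],"angular":[0,0,0],"gripper":15}
    - {"dp":[0,-0.02,-0.005],"angular":[0,0,0],"gripper":15}
    - {"dp":[0,-0.02,-0.004],"angular":[0,0,0],"gripper":15}
    - {"dp":[0,-0.02,-0.003],"angular":[0,0,0],"gripper":15}
    - {"dp":[0,-0.02,-0.002],"angular":[0,0,0],"gripper":15}
    - {"dp":[0,-0.02,-0.001],"angular":[0,0,0],"gripper":15}
    - {"dp":[0,-0.02,0],"angular":[0,0,0],"gripper":15}

```text
clock: 7.35
position: [0.537, -0.2649, 0.1404]
ee_rot: [0.56, -0.427, 0.564, 0.432]
contact_force: [-4.2, 0.9, 2.7]
width: 0.021
```

```bash
python3 -c "
from h import *
print(ptr(get_image('top')))
plan(-78,8)"
```

```text
[(-64.56, 17.0, 12.0), (-28.18, 4.0, 44.0)]
t 7.4 p [ 0.5375 -0.265   0.1405] F [-3.6  0.9  2.5] w 0.0213 q [-0.57  0.38  1.59 -0.    1.18 -1.88] ang -103.2 r 0.0459
[[-0.007 -0.965  0.262]
 [ 0.001  0.262  0.965]
 [-1.     0.007 -0.001]]
[-0.    -0.02   0.009]
[-0.    -0.02   0.002]
[-0.    -0.02   0.004]
[-0.    -0.02   0.005]
[-0.    -0.02   0.006]
[-0.    -0.019  0.007]
[-0.    -0.019  0.008]
[-0.    -0.019  0.009]
```

Call:
arm_command:
  series:
    - {"dp":[0,-0.02,0.006],"angular":[0,0,0],"gripper":15}
    - {"dp":[0,-0.02,0.005],"angular":[0,0,0],"gripper":15}
    - {"dp":[0,-0.02,0.004],"angular":[0,0,0],"gripper":15}
    - {"dp":[0,-0.02,0.005],"angular":[0,0,0],"gripper":15}
    - {"dp":[0,-0.02,0.006],"angular":[0,0,0],"gripper":15}
    - {"dp":[0,-0.019,0.007],"angular":[0,0,0],"gripper":15}
    - {"dp":[0,-0.019,0.008],"angular":[0,0,0],"gripper":15}
    - {"dp":[0,-0.019,0.009],"angular":[0,0,0],"gripper":15}

```text
clock: 8.4
position: [0.5582, -0.2655, 0.1405]
ee_rot: [0.559, -0.428, 0.564, 0.431]
contact_force: [-5.4, -0.1, 2.4]
width: 0.0212
```

```bash
python3 -c "
from h import *
print(ptr(get_image('top')))
plan(-53,8)"
```

```text
[(-51.15, 17.0, 7.0), (-0.87, 4.0, 46.0)]
t 8.45 p [ 0.5586 -0.2654  0.1405] F [-4.9  0.5  2.3] w 0.021 q [-0.55  0.4   1.54 -0.01  1.2  -1.86] ang -76.7 r 0.0463
[[-0.007 -0.965  0.262]
 [-0.001  0.262  0.965]
 [-1.     0.006 -0.003]]
[-0.    -0.012  0.019]
[-0.    -0.016  0.011]
[-0.    -0.016  0.011]
[-0.    -0.015  0.012]
[-0.    -0.014  0.013]
[-0.    -0.014  0.014]
[-0.    -0.013  0.014]
[-0.    -0.012  0.015]
```

Call:
arm_command:
  series:
    - {"dp":[0,-0.016,0.014],"angular":[0,0,0],"gripper":15}
    - {"dp":[0,-0.016,0.012],"angular":[0,0,0],"gripper":15}
    - {"dp":[0,-0.016,0.012],"angular":[0,0,0],"gripper":15}
    - {"dp":[0,-0.015,0.013],"angular":[0,0,0],"gripper":15}
    - {"dp":[0,-0.014,0.014],"angular":[0,0,0],"gripper":15}
    - {"dp":[0,-0.014,0.014],"angular":[0,0,0],"gripper":15}
    - {"dp":[0,-0.013,0.014],"angular":[0,0,0],"gripper":15}
    - {"dp":[0,-0.012,0.015],"angular":[0,0,0],"gripper":15}

```text
clock: 9.45
position: [0.5763, -0.2572, 0.1404]
ee_rot: [0.559, -0.429, 0.564, 0.43]
contact_force: [-5.6, -1.1, 2.8]
width: 0.0207
```

```bash
python3 -c "
from h import *
print(ptr(get_image('top')))
plan(-38.5,6)"
```

```text
[(-33.13, 16.5, 7.0), (-12.13, 2.0, 61.0), (-4.87, 1.5, 60.0), (25.3, 4.0, 49.0)]
t 9.5 p [ 0.5767 -0.2569  0.1404] F [-4.7 -1.3  2.9] w 0.0212 q [-0.53  0.42  1.51 -0.01  1.21 -1.83] ang -52.0 r 0.0465
[[-0.007 -0.965  0.261]
 [-0.003  0.261  0.965]
 [-1.     0.006 -0.005]]
[-0.     0.001  0.019]
[-0.    -0.008  0.012]
[-0.    -0.008  0.013]
[-0.    -0.007  0.013]
[-0.    -0.007  0.013]
[-0.    -0.006  0.013]
```

Call:
arm_command:
  series:
    - {"dp":[0,-0.005,0.014],"angular":[0,0,0],"gripper":15}
    - {"dp":[0,-0.007,0.012],"angular":[0,0,0],"gripper":15}
    - {"dp":[0,-0.007,0.012],"angular":[0,0,0],"gripper":15}
    - {"dp":[0,-0.006,0.012],"angular":[0,0,0],"gripper":15}
    - {"dp":[0,-0.006,0.012],"angular":[0,0,0],"gripper":15}
    - {"dp":[0,0,0],"angular":[0,0,0],"gripper":15}
    - {"dp":[0,0,0],"angular":[0,0,0],"gripper":15}
    - {"dp":[0,0,0],"angular":[0,0,0],"gripper":15}

```text
clock: 10.5
position: [0.5827, -0.2512, 0.1404]
ee_rot: [0.559, -0.43, 0.564, 0.43]
contact_force: [-4.2, -1.5, 1.7]
width: 0.0208
```

```bash
python3 -c "
from h import *
for n in('top','side'): print(ptr(get_image(n)))
plan(-38.5,4)"
```

```text
[(-63.33, 1.0, 65.0), (-25.06, 14.0, 10.0), (-8.28, 7.0, 54.0), (0.79, 1.5, 60.0), (36.31, 4.0, 49.0)]
[(-19.33, 2.0, 55.0), (2.08, 13.0, 44.0)]
t 10.6 p [ 0.5827 -0.2513  0.1404] F [-5.3 -1.5  2.8] w 0.0211 q [-0.51  0.43  1.51 -0.01  1.21 -1.82] ang -41.7 r 0.0465
[[-0.007 -0.965  0.261]
 [-0.005  0.262  0.965]
 [-1.     0.005 -0.006]]
[-0.     0.009  0.01 ]
[-0.    -0.002  0.005]
[-0.    -0.002  0.005]
[-0.    -0.002  0.005]
```

Call:
arm_command:
  series:
    - {"dp":[0,-0.004,0.01],"angular":[0,0,0],"gripper":15}
    - {"dp":[0,0,0],"angular":[0,0,0],"gripper":15}
    - {"dp":[0,0,0],"angular":[0,0,0],"gripper":15}
    - {"dp":[0,0,0],"angular":[0,0,0],"gripper":15}
    - {"dp":[0,0,0],"angular":[0,0,0],"gripper":15}
    - {"dp":[0,0,0],"angular":[0,0,0],"gripper":15}
    - {"dp":[0,0,0],"angular":[0,0,0],"gripper":15}
    - {"dp":[0,0,0],"angular":[0,0,0],"gripper":15}

```text
clock: 11.6
position: [0.5835, -0.2504, 0.1404]
ee_rot: [0.559, -0.43, 0.565, 0.43]
contact_force: [-4.7, -1.3, 2.4]
width: 0.0208
```

```bash
python3 -c "
from h import *
print(ptr(get_image('top')))
stat()"
```

```text
[(-61.86, 3.0, 54.0), (-23.82, 15.0, 10.0), (-8.42, 8.5, 55.0), (1.52, 1.5, 62.0), (37.75, 4.0, 47.0)]
t 11.65 p [ 0.5835 -0.2504  0.1404] F [-5.6 -1.7  2.5] w 0.0207 q [-0.51  0.43  1.51 -0.01  1.21 -1.81] ang -40.3 r 0.0465
[[-0.007 -0.965  0.262]
 [-0.005  0.262  0.965]
 [-1.     0.005 -0.007]]
```

90.3° of stem turn by the top camera. Letting go, then straight up.

Call:
arm_command:
  series:
    - {"dp":[0,0,0],"angular":[0,0,0],"gripper":60}
    - {"dp":[0,0,0],"angular":[0,0,0],"gripper":60}
    - {"dp":[0,0,0],"angular":[0,0,0],"gripper":60}
    - {"dp":[0,0,0],"angular":[0,0,0],"gripper":60}
    - {"dp":[-0.1,0,0],"angular":[0,0,0],"gripper":60}
    - {"dp":[-0.2,0,0],"angular":[0,0,0],"gripper":60}
    - {"dp":[-0.3,0,0],"angular":[0,0,0],"gripper":60}
    - {"dp":[-0.3,0,0],"angular":[0,0,0],"gripper":60}

```text
clock: 12.65
position: [0.5864, -0.2483, 0.2501]
ee_rot: [0.561, -0.429, 0.563, 0.43]
contact_force: [0.7, -0.5, -0.4]
width: 0.0603
```

Call:
arm_command:
  series:
    - {"dp":[-0.2,0.2,0.3],"angular":[0,0,0],"gripper":60}
    - {"dp":[0,0.3,0.4],"angular":[0,0,0],"gripper":60}
    - {"dp":[0,0.3,0.4],"angular":[0,0,0],"gripper":60}
    - {"dp":[0,0.3,0.4],"angular":[0,0,0],"gripper":60}
    - {"dp":[0,0.2,0.3],"angular":[0,0,0],"gripper":60}
    - {"dp":[0,0,0],"angular":[0,0,0],"gripper":60}
    - {"dp":[0,0,0],"angular":[0,0,0],"gripper":60}
    - {"dp":[0,0,0],"angular":[0,0,0],"gripper":60}

```text
clock: 13.65
position: [0.4947, 0.0052, 0.2847]
ee_rot: [0.566, -0.435, 0.558, 0.423]
contact_force: [-0.4, 0.2, 0.0]
width: 0.0601
```

```bash
python3 -c "
from h import *
stat()
I={n:get_image(n) for n in('top','side')}
for n in I: print(ptr(I[n]))
a=cv2.resize(I['top']['image'][136:246,296:416],(400,366)); b=cv2.resize(I['side']['image'][220:330,250:370],(400,366))
cv2.imwrite('pics/end.png',np.hstack([a,b]))"
```

```text
t 13.65 p [0.4947 0.0052 0.2847] F [-0.4  0.2  0. ] w 0.0601 q [-0.13  0.12  1.58 -0.    1.42 -1.43] ang 103.3 r 0.2318
[[ 0.019 -0.964  0.265]
 [-0.006  0.265  0.964]
 [-1.    -0.02  -0.001]]
[(37.74, 4.0, 46.0)]
[(-1.5, 10.5, 49.0)]
```

View pics/end.png

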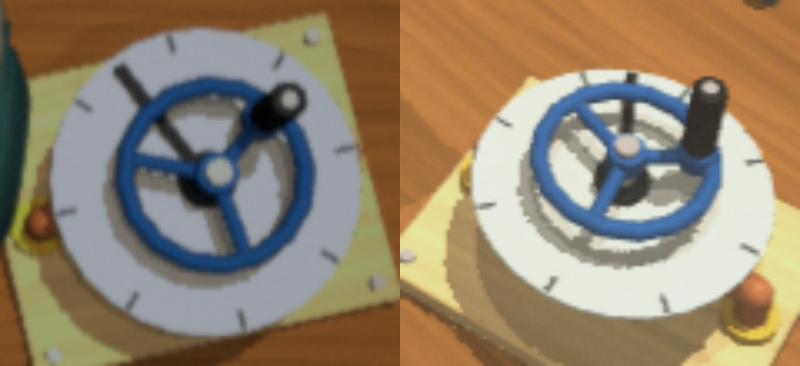

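The handle is free and the arm is clear of the valve. The top view's pointer tip, at crop (122,70), lies between two ticks a quarter turn on from where it started.

```bash
python3 -c "
from rig import *
print(sign_off())"
```

```text
the job is handed in; nothing more can be done
None
```

The blue valve is open by about a quarter turn. I gripped its black handle and carried it anticlockwise: first through about 40° of slack, then until the pointer had turned 90°.

- **Pointer:** In the top camera it went from -52.55° to 37.74°, about 90.3°, and stayed there after I let go.
- **At the end:** The arm is well clear of the valve, the wrist reads almost no force, and the clock stood at about 13.7 s of the 38 s. The red valve was not touched.
- **Failed check:** The side camera could not confirm the final angle. My pointer reader found only a wide dark patch at -1.5° there, because the blue wheel hides part of the pointer from that side. By eye, the final picture agrees with the top reading.
- **Disagreement:** The two cameras' absolute pointer angles differed by about 1.8° at the start, so I judged the turn by the change in the top view.

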